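# Pack the labelling kit into its caddy

### The job

Pack the labelling kit into the grey caddy: lay the ink pad flat in the bed with four corner brackets, set the roll of labels (the small, tall roll) flat inside the round ring, and lay the thick marker lengthwise in the long cradle. With the ink pad in its bed, stand the rubber stamp upright on the middle of the pad. Leave the wide, low tape roll, the block of sticky notes and the thin pen where they lie, and do not run into the monitor on the right.

Things in the scene. Friction and masses are not known exactly. Their poses are not given: they have to be found in the camera images.
- stamp_pad_c (a point): Ink pad with a flat closed lid, a flat oblong box with a dark base, 62 mm (its x) by 94 mm (its y) by 17 mm high, lying flat on the desk; 50 g. The point is its centre, half-way up. z is up. Grasp it across the 62 mm.
- label_roll_c (a point): Roll of blank labels, white, 61 mm across and 40 mm high with a small hole down the middle, lying with its axis upright; 60 g. The point is its centre, half-way up. z is up. Of the two rolls it is the narrower and taller. Grasp it across the 61 mm in any direction.
- rubber_stamp_c (a point): Rubber stamp standing upright, 62 mm high: a block 16 mm (its x) by 44 mm (its y) by 18 mm high, and above it a round turned handle up to 25 mm across; 45 g. The point is its centre, 31 mm above its foot. z is up. Grasp the handle.
- marker_c (a point): Thick capped marker lying flat, 125 mm long (its y), 19 mm wide (its x), 20 mm high; it does not roll; 12 g. The point is its centre, half-way up. The thicker of the two writing things.
- pad_bed: Bed for the ink pad: four L-shaped corner brackets 7 mm high, which leave 114 mm (its x) by 82 mm (its y) between them; the middles of the sides are open. Fixed white plate, 158 x 101 mm, in one of the grey caddy's three bays (105 mm apart; rim 16 mm above the desk). Origin: centre of its underside, 9 mm above the desk; its floor is 13 mm above the desk. The pad lies with its 94 mm length along the bed's x, either way round.
- roll_ring: Ring for the label roll: a round wall 7 mm high, 82 mm across inside and 90 mm outside, about its centre. Fixed white plate, 158 x 101 mm, in one of the grey caddy's three bays (105 mm apart; rim 16 mm above the desk). Origin: centre of its underside, 9 mm above the desk; its floor is 13 mm above the desk. 
- marker_cradle: Cradle for the marker: two U-shaped ends 7 mm high, which leave 148 mm (its x) by 40 mm (its y) between them; the sides of the middle 80 mm are open. Fixed white plate, 158 x 101 mm, in one of the grey caddy's three bays (105 mm apart; rim 16 mm above the desk). Origin: centre of its underside, 9 mm above the desk; its floor is 13 mm above the desk. The marker lies with its length along the cradle's x, either way round.
- tape_roll_c (a point): Roll of packing tape lying flat, a wide low ring, 95 mm across, 24 mm high, with a wide hole. Stays where it is. The point is its centre, half-way up.
- sticky_pad_c (a point): Square block of sticky notes, 74 x 74 mm, 12 mm high. Stays where it is. The point is its centre, 6 mm above the desk.
- pen_c (a point): Thin black pen lying flat, 138 mm long (its y), 12 mm thick. Stays where it is. The point is its centre, 6 mm above the desk.

How it is judged:
By the outcome, as a careful person would: the job done as asked, in the order asked, and still so for the second after the job is handed in, with the robot touching nothing.
It also fails if it takes over 120 s, if anything falls off the work surface, if the arm or the gripper's body presses on something with over 40 N, if the wrist force passes 120 N, or if a joint passes its speed limit or range.

### The arm

A 6-joint arm with a two-finger parallel gripper is mounted at the origin on the work surface; the furniture and walls round the work are solid. World frame = base frame: x ahead of the robot, y to its left, z up, the work surface at z = 0. Lengths are in mm, angles in rad, forces in N, time in s.
With the tool pointing down it reaches from about 275 to 750 mm from the base axis. Payload 10.2 kg.
Tool frame: the origin (TCP) lies at the very end of the fingers, on their centre line; the grasp point (between the pads) lies 19 mm behind it (ctrl.grip_depth is the distance from the TCP to the grasp point, in mm); z points along the fingers, x is the direction in which the jaws open and shut, and the axes are right-handed (so a half turn about z gives the same grasp; the last joint's range is limited). The gripper opens to 85 mm and grips with 20 to 120 N. Pads are 22 mm wide; open, the fingers measure 114 mm over their backs; the gripper's body (76 mm by 85 mm) begins 54 mm behind the grasp point. The pads swing forward as they close: fully open they stand 13 mm farther back than shut.
Start: joints at [0.967, 0.313, 1.498, -0, 1.331, -0.223], TCP at [195.136, 487.394, 206.594] pointing down, gripper open.
Joint ranges: [-2.94, 2.94], [-0.97, 2.17], [0.19, 2.56], [-1.23, 4.37], [0.02, 3.11], [-2.88, 2.88]. Speed limits (rad/s): [2.39, 2.39, 3.01, 3.14, 3.14, 3.14].

### API

Orientations are given as a unit quaternion [w, x, y, z].
In Python, from rig import ctrl gives the robot as it stands.
- The arm moves only by the tool play_rows, never from a script. Its argument "motion" is a list of rows, each a list of 2 entries, a list of its own where there are three numbers: the shift along the tool's x, y, z in mm, then the turn, a rotation vector about the tool's x, y, z in degrees. A call has 1 to 20 rows; each row shifts and turns the commanded pose from where the row before left it, along the tool's axes as they then stand; what a row does not reach is not made up. A row lasts 1/12 s, in which the tool goes at most 41.7 mm and 7.16 degrees, less where a joint would pass 70% of its speed; a pose out of reach is approached as far as the arm can. A call with a gripper value outside its range is refused whole. "fingers" is the finger opening in mm, from 0 to 85.4, set as the call begins (left out, the last holds). The fingers move at their own pace and stop on an object; "squeeze" is the grip in N (left out, the last holds). Time passes only in rows, so rows that do not move let the fingers close. It gives the time, the measured TCP pose, the force and the opening at its end, in the units of the state.
- ctrl.sense(): the state, without advancing time (a new reading comes with each control period).
- ctrl.capture(name): name is "scene" or "top"; returns the picture (384x512x3 uint8, red, green, blue); there is no depth.
- ctrl.get_calibration(name): a dict with "K" (3x3 intrinsics, pixels), "R" (3x3) and "t" (3): a world point X has camera coordinates R X + t. Camera axes: x right, y down, z forward; pixel columns grow to the right and rows downward; lengths in mm; the calibration is good to about 2 mm. A picture is of the moment at which its call begins. get_calibration takes no time and is no camera call.
- ctrl.finish_job(): hands the job in, once; it reports no verdict.
Trained networks look in the newest picture that a camera, given by its name, has taken for a name from the list of things; names that differ only in an ending like _2 or _b are one class to them, and where a whole thing is asked for, a point or a joint stands for the part that bears it (a point fixed in the world has none). Each returns a list of dicts, best first, with "p" (0 to 1); they miss things now and then, are a little off and sometimes report something else, mostly with a low value. They report only what shows in the picture. A call takes as long as a camera call.
- ctrl.spot_in(camera, name): "position" ([column, row] as shares, 0 to 1, of the picture: columns of its width, rows of its height, amid what is visible of it).
The state is a dict: "time_s": time; "joints": joint angles; "dq": joint speeds; "tau": joint torques, N m; "eef_pos": TCP position; "ee_rot": TCP orientation; "force": force on the tool from outside, world axes, zero at the start; "wrist_torque": the same for the moment, N m; "grip_width": opening from 0.0 (shut) to 1.0 (fully open).
Only numpy, scipy, OpenCV 4.12 (cv2) and the standard library are available. Lean on these libraries where they do the work, as an engineer would, in place of code of your own. Each camera call takes 0.05 s, during which the arm holds its last target. There are 200 camera calls.

## Working session

There is one attempt and no reset: what is moved stays moved. The work goes in short steps, Python scripts to look and compute and a tool call to move; the robot and the scene stay as the last step left them, time stands still between calls to the robot, and variables do not carry over. Pictures are saved under pics/ and viewed, about 12 in all and at most 16, crops included, and the job is handed in when it is done.

Besides the shell and the picture viewer there is one more tool, called after "Emit:" as name(argument=value, ...) on one line, values as JSON. play_rows: Moves the arm, as the interface text tells. Its arguments: {"type":"object","properties":{"motion":{"type":"array"},"fingers":{"type":"number"},"squeeze":{"type":"number"}},"required":["motion"]}

```bash
ls; mkdir -p pics
cat > h.py <<'E'
import numpy as np, cv2
from rig import ctrl
def snap(n,f,scale=1.5):
    im=ctrl.capture(n); cv2.imwrite('pics/'+f,cv2.resize(im[:,:,::-1],None,fx=scale,fy=scale,interpolation=cv2.INTER_CUBIC)); return im
def ray(cam,uv,z):
    c=ctrl.get_calibration(cam);K,R,t=[np.array(c[k],float) for k in('K','R','t')]
    o=-R.T@t; d=R.T@np.linalg.inv(K)@np.array([uv[0],uv[1],1.]); return o+d*(z-o[2])/d[2]
def proj(cam,X):
    c=ctrl.get_calibration(cam);K,R,t=[np.array(c[k],float) for k in('K','R','t')]
    p=K@(R@np.array(X,float)+t); return p[:2]/p[2]
E
python3 - <<'E'
from h import *
print(ctrl.sense())
Z=dict(stamp_pad_c=8.5,label_roll_c=20,rubber_stamp_c=31,marker_c=10,pad_bed=13,roll_ring=13,marker_cradle=13,tape_roll_c=12,sticky_pad_c=6,pen_c=6)
for cam in('top','scene'):
    snap(cam,cam+'0.png')
    c=ctrl.get_calibration(cam); R=np.array(c['R']);print(cam,'pos',-R.T@np.array(c['t']),np.array(c['K'])[0])
    for n,z in Z.items():
        for d in ctrl.spot_in(cam,n)[:2]:
            uv=np.array(d['position'])*[512,384]
            print(n,round(d['p'],2),uv.round(),ray(cam,uv,z).round())
E
```

```text
pics
{'time_s': 0.0, 'joints': array([ 9.66604572e-01,  3.13443177e-01,  1.49844828e+00, -3.40554731e-05,
        1.33098352e+00, -2.23397104e-01]), 'dq': array([-0.00093866,  0.00045569,  0.00122047,  0.00046327,  0.00139401,
        0.00031088]), 'tau': array([-5.14746043e-04, -4.12266505e+01, -2.59735876e+01, -2.23517363e-04,
        4.18326512e-03,  1.58725078e-05]), 'eef_pos': array([194.97022838, 487.14160114, 206.03436752]), 'ee_rot': array([ 2.48221659e-04,  8.28145586e-01,  5.60512691e-01, -5.91395560e-04]), 'force': array([-0.54828949, -0.58464113,  0.20073633]), 'wrist_torque': array([0.01662299, 0.03766419, 0.00729844]), 'grip_width': 1.0016276783740758}
top pos [ 414.22681924  101.190064   1252.62309885] [444.10950652   0.         253.64063247]
stamp_pad_c 0.75 [150. 246.] [390. 378.   8.]
label_roll_c 0.95 [181. 192.] [538. 292.  20.]
rubber_stamp_c 0.56 [215. 238.] [412. 196.  31.]
marker_c 0.71 [124. 195.] [530. 452.  10.]
pad_bed 0.8 [344. 167.] [ 612. -166.   13.]
roll_ring 0.72 [309. 160.] [631. -68.  13.]
tape_roll_c 0.78 [241. 193.] [536. 126.  12.]
sticky_pad_c 0.73 [263. 230.] [432.  62.   6.]
pen_c 0.45 [224. 153.] [652. 174.   6.]
scene pos [ 78.15388668 963.8957606  712.10583483] [424.56766414   0.         261.56567934]
stamp_pad_c 0.79 [259. 290.] [384. 379.   8.]
label_roll_c 0.84 [219. 241.] [545. 294.  20.]
label_roll_c 0.22 [190. 293.] [506. 468.  20.]
rubber_stamp_c 0.59 [283. 236.] [410. 209.  31.]
marker_c 0.95 [191. 291.] [514. 455.  10.]
pad_bed 0.72 [279. 157.] [ 612. -180.   13.]
roll_ring 0.58 [261. 171.] [621. -69.  13.]
roll_ring 0.28 [277. 154.] [ 625. -192.   13.]
marker_cradle 0.63 [295. 147.] [ 591. -269.   13.]
marker_cradle 0.19 [192. 291.] [509. 457.  13.]
tape_roll_c 0.67 [243. 209.] [568. 137.  12.]
sticky_pad_c 0.82 [297. 211.] [435.  61.   6.]
pen_c 0.48 [206. 210.] [660. 184.   6.]
pen_c 0.32 [296. 150.] [ 585. -262.    6.]
```

View pics/top0.png

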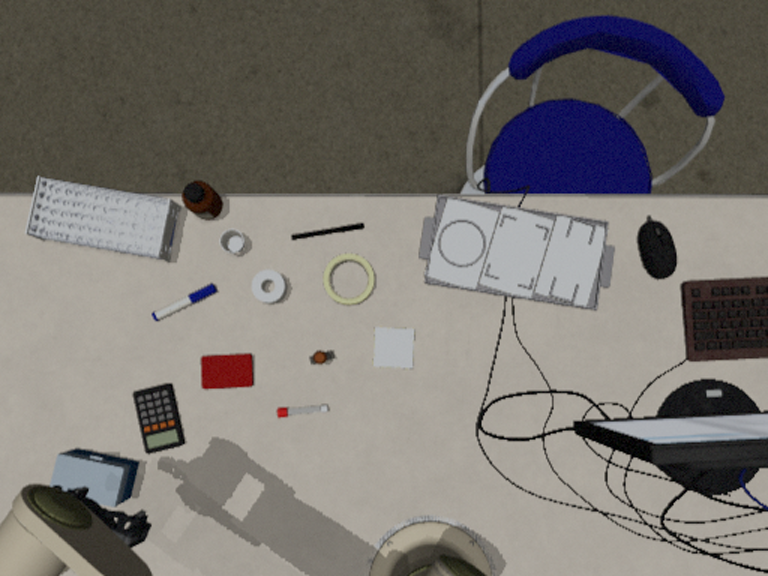

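View pics/scene0.png

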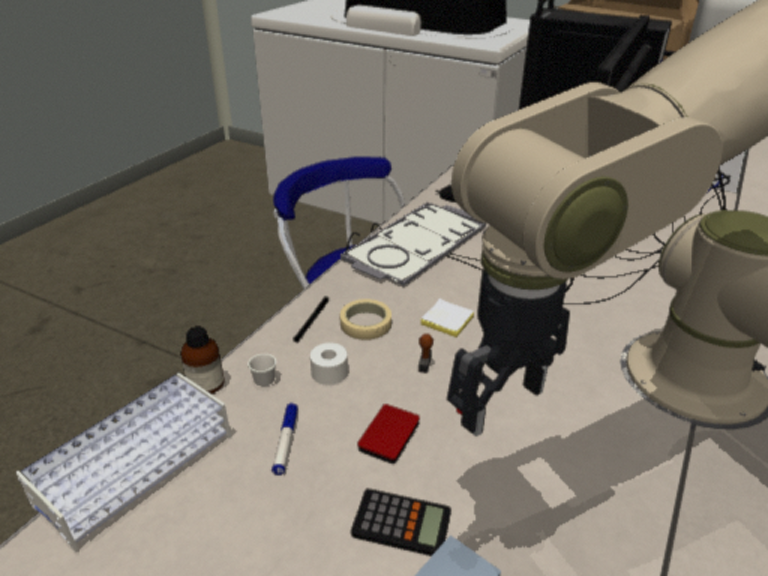

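The top view (shown at 1.5×) has the red pad at (227,371), label roll at (268,286), stamp at (320,357) and blue marker at (185,302). The caddy holds the ring at (462,243), the bed at (515,250) and the cradle at (572,258). The red/white thing at (303,410) is about 98 mm long, so it is not the marker. I'll measure the poses from enlarged crops next.

Run:
```python
from h import *
im=ctrl.capture('top'); np.save('top0.npy',im)
a=im[180:285,95:230][:,:,::-1]; b=im[125:210,275:412][:,:,::-1]
cv2.imwrite('pics/c1.png',cv2.resize(a,None,fx=5.6,fy=5.6,interpolation=cv2.INTER_CUBIC))
cv2.imwrite('pics/c2.png',cv2.resize(b,None,fx=5.6,fy=5.6,interpolation=cv2.INTER_CUBIC))
i=im.astype(int); r,g,bl=i[...,0],i[...,1],i[...,2]
def rect(mask,lo,z,name):
    m=np.zeros(mask.shape,np.uint8); y0,y1,x0,x1=lo; m[y0:y1,x0:x1]=mask[y0:y1,x0:x1]
    n,l,s,c=cv2.connectedComponentsWithStats(m); k=1+np.argmax(s[1:,4]); ys,xs=np.nonzero(l==k)
    P=np.array([ray('top',(x,y),z)[:2] for x,y in zip(xs,ys)],np.float32)
    (cx,cy),wh,an=cv2.minAreaRect(P); print(name,len(xs),'cen',P.mean(0).round(1),'rect',round(cx,1),round(cy,1),np.round(wh,1),round(an,1))
rect((r>100)&(g<60)&(bl<70),(225,270,120,180),17,'pad')
rect((bl>r+25),(180,220,95,150),18,'blue')
rect((r>190)&(g>190)&(bl>190),(175,210,160,200),40,'roll')
rect((r>g+40),(225,250,200,230),55,'stamp handle')
```

```text
pad 704 cen [386.1 373.2] rect 386.1 373.6 [58.7 91. ] 2.6
blue 113 cen [530. 421.] rect 530.0 421.3 [17.6 50.6] 27.0Traceback (most recent call last):
  File "<stdin>", line 14, in <module>
  File "<stdin>", line 9, in rect
    return _wrapfunc(a, 'argmax', axis=axis, out=out, **kwds)
    return bound(*args, **kwds)
ValueError: attempt to get argmax of an empty sequence
```

View pics/c1.png

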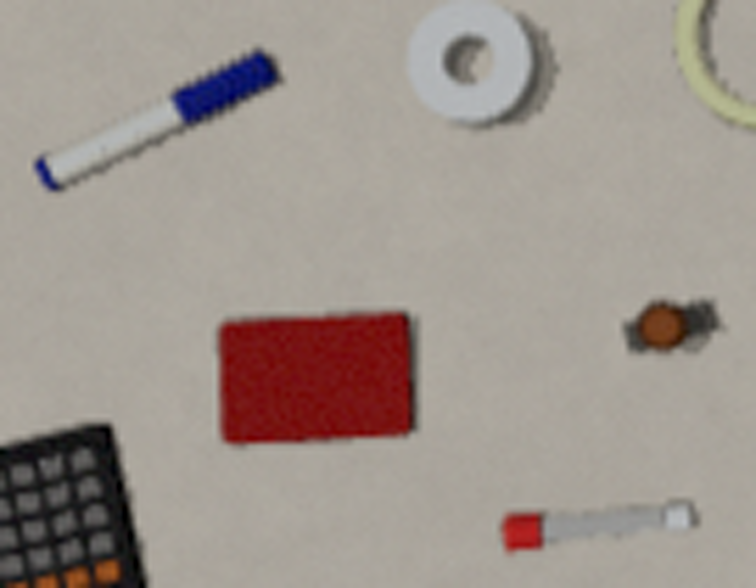

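View pics/c2.png

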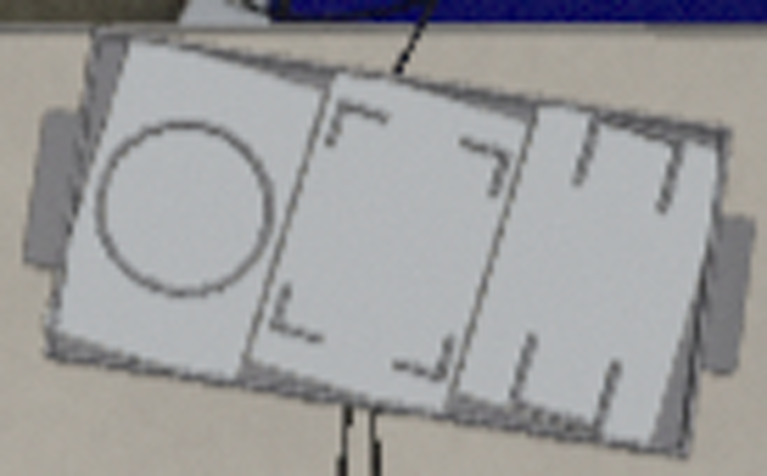

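The crops (5.6×) show these marks:
- **Pad:** spans (220,318) to (410,440).
- **Marker:** its axis runs (45,175) to (270,68).
- **Label roll:** disc at (470,62).
- **Stamp:** block spans (627,336) to (718,316).
- **Ring:** centred at (186,209).
- **Bed:** bracket corners at (340,103), (505,152), (277,325) and (440,378).
- **Cradle:** leg inner ends at (578,185), (662,212), (532,337) and (617,362).

The plates sit slightly skewed in the caddy.

```bash
cat >> h.py <<'E'
def yaw():
    w,x,y,z=ctrl.sense()['ee_rot']; return np.degrees(np.arctan2(2*(x*y+w*z),1-2*(y*y+z*z)))
def go(x,y,z,yw):
    s=ctrl.sense(); p=s['eef_pos']; a=yaw(); d=np.array([x,y,z])-p
    w,qx,qy,qz=s['ee_rot']; 
    t=-((yw-a+180)%360-180); c,sn=np.cos(np.radians(yw)),np.sin(np.radians(yw))
    print('at',p.round(1),'yaw',round(a,1),'t',round(s['time_s'],1),'| turn z',round(t,1),'then shift',np.round([d[0]*c+d[1]*sn,d[0]*sn-d[1]*c,-d[2]],1),
     'F',s['force'].round(1),'w',round(s['grip_width']*85.4,1),'q6 end',round(np.degrees(np.arctan2(y,x))-yw,0))
E
python3 - <<'E'
from h import *
f=5.6
def w(off,p,z): return ray('top',((p[0]+.5)/f-.5+off[0],(p[1]+.5)/f-.5+off[1]),z)[:2]
A=(95,180);B=(275,125)
def ang(d): return round(np.degrees(np.arctan2(d[1],d[0])),1)
m=[w(A,p,17) for p in((45,175),(270,68))]; print('marker',np.mean(m,0).round(1),np.linalg.norm(m[1]-m[0]).round(1),ang(m[0]-m[1]))
print('roll',w(A,(470,62),40).round(1),'dia',np.linalg.norm(w(A,(408,62),40)-w(A,(532,62),40)).round(1))
s=[w(A,p,12) for p in((627,336),(718,316))]; print('stamp block',np.mean(s,0).round(1),np.linalg.norm(s[0]-s[1]).round(1),ang(s[0]-s[1]),'handle',w(A,(661,326),55).round(1))
print('ring',w(B,(186,209),17).round(1))
b=[w(B,p,17) for p in((340,103),(505,152),(277,325),(440,378))]; print('bed',np.mean(b,0).round(1),ang(b[0]-b[2]),ang(b[1]-b[3]),'y dir',ang(b[0]-b[1]),ang(b[2]-b[3]),np.linalg.norm(b[0]-b[2]).round(),np.linalg.norm(b[0]-b[1]).round())
c=[w(B,p,17) for p in((578,185),(662,212),(532,337),(617,362))]; print('cradle',np.mean(c,0).round(1),ang(c[0]-c[2]),ang(c[1]-c[3]),np.linalg.norm(c[0]-c[2]).round())
print('monitor low-left',ray('top',(575/1.5,425/1.5),80).round(),'top',ray('top',(625/1.5,465/1.5),319).round())
go(386,373.5,130,2.6)
E
```

```text
marker [513.4 453.5] 122.5 115.8
roll [540.8 295.3] dia 60.6
stamp block [411.9 197.6] 46.2 102.3 handle [412.  199.8]
ring [624.6 -63.4]
bed [ 609.5 -166.2] -16.5 -17.0 y dir 73.3 71.9 118.0 87.0
cradle [ 591.9 -269.9] -17.9 -18.0 81.0
monitor low-left [ 293. -249.   80.] top [ 263. -246.  319.]
at [195.1 487.4 206.6] yaw 68.2 t 1.1 | turn z 65.6 then shift [185.5 122.4  76.6] F [-0.1 -0.8 -0.4] w 85.4 q6 end 41.0
```

Emit:
play_rows(motion=[[[0,0,0],[0,0,6.6]],[[0,0,0],[0,0,6.6]],[[0,0,0],[0,0,6.6]],[[0,0,0],[0,0,6.6]],[[0,0,0],[0,0,6.6]],[[0,0,0],[0,0,6.6]],[[0,0,0],[0,0,6.6]],[[0,0,0],[0,0,6.6]],[[0,0,0],[0,0,6.6]],[[0,0,0],[0,0,6.2]],[[18.5,12.2,7.6],[0,0,0]],[[18.5,12.2,7.6],[0,0,0]],[[18.5,12.2,7.6],[0,0,0]],[[18.5,12.2,7.6],[0,0,0]],[[18.5,12.2,7.6],[0,0,0]],[[18.5,12.2,7.6],[0,0,0]],[[18.5,12.2,7.6],[0,0,0]],[[18.5,12.2,7.6],[0,0,0]],[[18.5,12.2,7.6],[0,0,0]],[[18.5,12.2,7.6],[0,0,0]]], fingers=85.4, squeeze=40)

```text
time_s: 2.82
eef_pos: [386.4, 373.2, 130.3]
ee_rot: [-0.0, 1.0, 0.022, 0.0]
force: [-0.6, 0.6, -0.2]
grip_width: 0.997
```

Run:
```python
from h import *
snap('scene','scene1.png')
go(386,373.5,2,2.6); print(ctrl.sense()['joints'])
```

```text
at [388.8 371.1 128.8] yaw 2.4 t 2.9 | turn z -0.2 then shift [ -2.7  -2.5 126.8] F [ 1.8 -2.9 -2.3] w 85.6 q6 end 41.0
[ 5.44670356e-01  4.13344551e-01  1.56817497e+00 -1.28943488e-03
  1.16128132e+00  5.02533830e-01]
```

View pics/scene1.png

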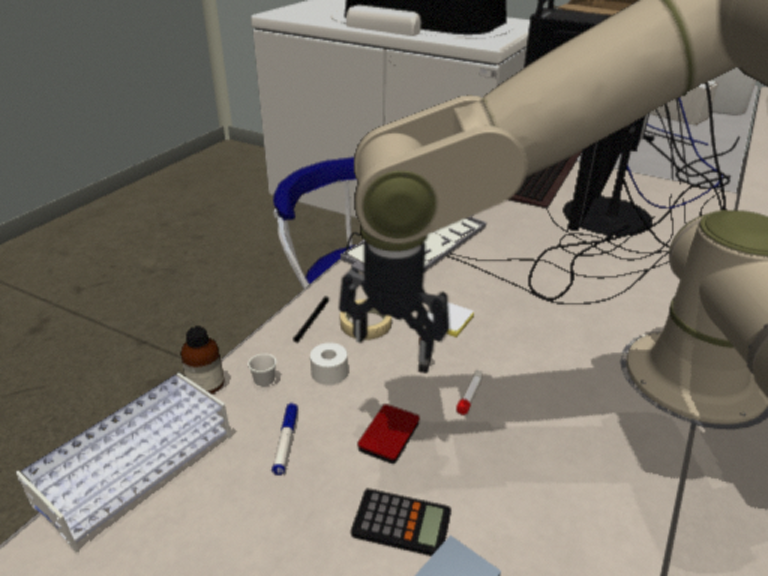

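The scene view shows the gripper above and beside the pad (pad at 389,433), with the stamp hidden behind it and the way down clear. I'll go down and let the arm settle.

Emit:
play_rows(motion=[[[-0.5,-0.5,15],[0,0,0]],[[-0.5,-0.5,15],[0,0,0]],[[-0.5,-0.5,15],[0,0,0]],[[-0.5,-0.5,15],[0,0,0]],[[-0.5,-0.5,15],[0,0,0]],[[0,0,15],[0,0,0]],[[0,0,0],[0,0,0]],[[0,0,0],[0,0,0]],[[0,0,0],[0,0,0]],[[0,0,0],[0,0,0]]])

```text
time_s: 3.7
eef_pos: [383.4, 376.6, 41.7]
ee_rot: [-0.0, 1.0, 0.023, 0.001]
force: [-0.3, -0.1, -0.2]
grip_width: 0.998
```

Run:
```python
from h import *
go(386,373.5,1.5,2.6)
```

```text
at [383.4 376.6  41.7] yaw 2.6 t 3.7 | turn z -0.0 then shift [ 2.5  3.2 40.2] F [-0.3 -0.1 -0.2] w 85.2 q6 end 41.0
```

Emit:
play_rows(motion=[[[1.3,1.6,8],[0,0,0]],[[1.2,1.6,8],[0,0,0]],[[0,0,8],[0,0,0]],[[0,0,8],[0,0,0]],[[0,0,4],[0,0,0]],[[0,0,4],[0,0,0]],[[0,0,0],[0,0,0]],[[0,0,0],[0,0,0]],[[0,0,0],[0,0,0]]])

```text
time_s: 4.45
eef_pos: [385.6, 373.3, 0.9]
ee_rot: [-0.0, 1.0, 0.023, 0.0]
force: [0.1, 0.3, 0.5]
grip_width: 1.001
```

Emit:
play_rows(motion=[[[0,0,0],[0,0,0]],[[0,0,0],[0,0,0]],[[0,0,0],[0,0,0]],[[0,0,0],[0,0,0]],[[0,0,0],[0,0,0]],[[0,0,0],[0,0,0]],[[0,0,0],[0,0,0]],[[0,0,0],[0,0,0]],[[0,0,0],[0,0,0]],[[0,0,0],[0,0,0]],[[0,0,0],[0,0,0]],[[0,0,0],[0,0,0]]], fingers=50, squeeze=40)

```text
time_s: 5.45
eef_pos: [385.5, 373.2, 0.6]
ee_rot: [0.0, 1.0, 0.023, -0.0]
force: [-0.0, -0.2, -0.0]
grip_width: 0.583
```

Emit:
play_rows(motion=[[[0,0,-5],[0,0,0]],[[0,0,-10],[0,0,0]],[[0,0,-15],[0,0,0]],[[0,0,-15],[0,0,0]],[[0,0,-15],[0,0,0]],[[0,0,-15],[0,0,0]],[[0,0,-15],[0,0,0]],[[0,0,-15],[0,0,0]],[[0,0,-10],[0,0,0]],[[0,0,0],[0,0,0]],[[0,0,0],[0,0,0]],[[0,0,0],[0,0,0]]])

```text
time_s: 6.45
eef_pos: [385.1, 372.9, 114.9]
ee_rot: [0.0, 1.0, 0.023, -0.001]
force: [-0.0, -0.7, 0.1]
grip_width: 0.584
```

Run:
```python
from h import *
im=snap('scene','s2.png',1)
go(609.5,-166.2,110,73.2)
cv2.imwrite('pics/s2c.png',cv2.resize(im[150:310,180:340][:,:,::-1],None,fx=2.5,fy=2.5,interpolation=cv2.INTER_CUBIC))
```

```text
at [385.1 372.9 114.7] yaw 2.6 t 6.5 | turn z -70.6 then shift [-451.2  370.7    4.7] F [-0.5 -1.  -0.3] w 50.4 q6 end -88.0
```

View pics/s2c.png

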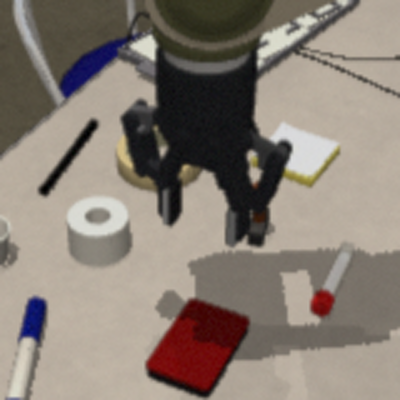

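The fingers closed to 50 mm with no contact, and the pad at (197,345) in the crop has not moved. I'll check where the projected TCP falls against the picture.

Run:
```python
from h import *
p=ctrl.sense()['eef_pos']
def c(X): return ((proj('scene',X)-[180,150])*2.5).round()
a=np.array([1,.045,0])*25
print('TCP',c(p),'tips',c(p+a),c(p-a),'13 back',c(p+a+[0,0,13]),c(p-a+[0,0,13]),'pad at desk',c([386,373.5,17]), 'tips at 30 back',c(p+a+[0,0,30]),c(p-a+[0,0,30]))
im=ctrl.capture('top'); cv2.imwrite('pics/t3.png',cv2.resize(im[190:300,90:240][:,:,::-1],None,fx=5,fy=5,interpolation=cv2.INTER_CUBIC))
def t(X): return ((proj('top',X)-[90,190])*5).round()
print(t(p),t(p+a),t(p-a),t([386,373.5,17]))
```

```text
TCP [202. 256.] tips [176. 247.] [230. 265.] 13 back [176. 235.] [230. 253.] pad at desk [199. 339.] tips at 30 back [176. 220.] [231. 238.]
[262. 293.] [261. 243.] [263. 342.] [304. 286.]
```

View pics/t3.png

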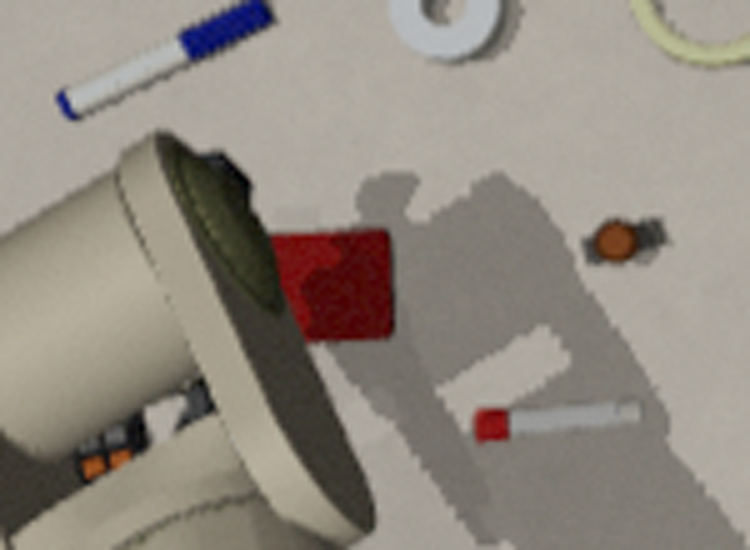

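In the picture the fingertips sit about 25 mm higher than the reported TCP, so the jaws shut above the pad. I'll open to 78 and go down in stages, watching the force.

Emit:
play_rows(motion=[[[0,0,15],[0,0,0]],[[0,0,15],[0,0,0]],[[0,0,15],[0,0,0]],[[0,0,15],[0,0,0]],[[0,0,15],[0,0,0]],[[0,0,15],[0,0,0]],[[0,0,15],[0,0,0]],[[0,0,8],[0,0,0]],[[0,0,2],[0,0,0]],[[0,0,2],[0,0,0]],[[0,0,2],[0,0,0]],[[0,0,0],[0,0,0]],[[0,0,0],[0,0,0]]], fingers=78)

```text
time_s: 7.63
eef_pos: [385.7, 373.3, -2.9]
ee_rot: [-0.0, 1.0, 0.023, 0.0]
force: [0.3, -0.2, -1.4]
grip_width: 0.917
```

Run:
```python
from h import *
go(386,373.5,0,2.6)
im=ctrl.capture('scene')
cv2.imwrite('pics/s4.png',cv2.resize(im[220:320,200:320][:,:,::-1],None,fx=5,fy=5,interpolation=cv2.INTER_CUBIC))
```

```text
at [385.7 373.3  -2.9] yaw 2.6 t 7.6 | turn z -0.0 then shift [ 0.3 -0.2 -2.9] F [ 0.3 -0.2 -1.4] w 78.3 q6 end 41.0
```

View pics/s4.png

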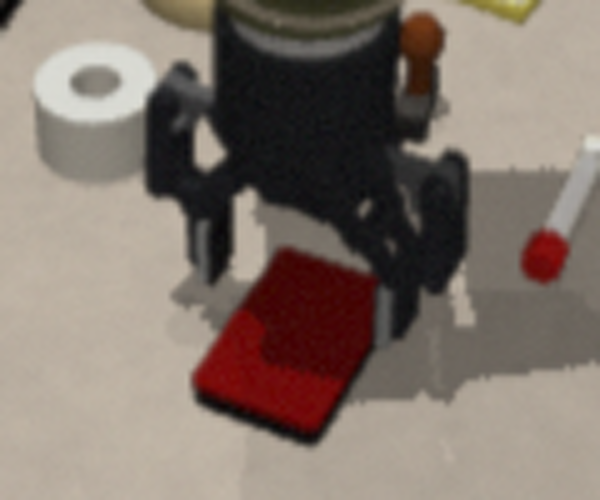

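Run:
```python
from h import *
def c(X): return ((proj('scene',X)-[200,220])*5).round()
p=np.array([385.7,373.3,0]); a=np.array([1,.045,0]);b=np.array([-.045,1,0])
for h in(5,12,20,28): print(h,[list(c(p+s*39*a+k*11*b+[0,0,h])) for s in(1,-1) for k in(1,-1)])
print('pad pred',[list(c(np.array([386,373.5,17])+i*31*a+j*47*b)) for i in(1,-1) for j in(1,-1)])
def top(u,v,z): return ray('scene',(u/5+200,v/5+220),z)[:2].round(1)
print('pad corners',[top(*q,17) for q in((285,248),(378,275),(318,437),(195,380))])
```

```text
5 [[np.float64(210.0), np.float64(334.0)], [np.float64(233.0), np.float64(302.0)], [np.float64(369.0), np.float64(393.0)], [np.float64(389.0), np.float64(359.0)]]
12 [[np.float64(210.0), np.float64(323.0)], [np.float64(233.0), np.float64(291.0)], [np.float64(369.0), np.float64(382.0)], [np.float64(390.0), np.float64(348.0)]]
20 [[np.float64(210.0), np.float64(310.0)], [np.float64(233.0), np.float64(278.0)], [np.float64(370.0), np.float64(369.0)], [np.float64(390.0), np.float64(336.0)]]
28 [[np.float64(210.0), np.float64(297.0)], [np.float64(233.0), np.float64(266.0)], [np.float64(371.0), np.float64(356.0)], [np.float64(391.0), np.float64(323.0)]]
pad pred [[np.float64(187.0), np.float64(376.0)], [np.float64(283.0), np.float64(239.0)], [np.float64(316.0), np.float64(426.0)], [np.float64(405.0), np.float64(282.0)]]
pad corners [array([415.3, 332.7]), array([369.9, 327.3]), array([349.4, 424.2]), array([410.5, 422.2])]
```

The fingertips still look about 30 mm above the desk. I'll go down slowly and feel for contact.

Emit:
play_rows(motion=[[[0,0,2],[0,0,0]],[[0,0,2],[0,0,0]],[[0,0,2],[0,0,0]],[[0,0,1],[0,0,0]],[[0,0,0],[0,0,0]],[[0,0,0],[0,0,0]]])

```text
time_s: 8.18
eef_pos: [385.5, 373.1, -10.5]
ee_rot: [0.0, 1.0, 0.023, -0.0]
force: [0.2, -0.5, 0.1]
grip_width: 0.916
```

Emit:
play_rows(motion=[[[0,0,1],[0,0,0]],[[0,0,1],[0,0,0]],[[0,0,1],[0,0,0]],[[0,0,0],[0,0,0]],[[0,0,0],[0,0,0]]])

```text
time_s: 8.6
eef_pos: [385.4, 373.1, -13.5]
ee_rot: [0.0, 1.0, 0.023, -0.0]
force: [0.5, -0.4, -0.3]
grip_width: 0.916
```

Emit:
play_rows(motion=[[[0,0,1],[0,0,0]],[[0,0,1],[0,0,0]],[[0,0,1],[0,0,0]],[[0,0,0],[0,0,0]],[[0,0,0],[0,0,0]]])

```text
time_s: 9.02
eef_pos: [385.4, 373.1, -16.5]
ee_rot: [0.0, 1.0, 0.023, -0.0]
force: [0.7, -0.2, -0.2]
grip_width: 0.912
```

Emit:
play_rows(motion=[[[0,0,1],[0,0,0]],[[0,0,1],[0,0,0]],[[0,0,1],[0,0,0]],[[0,0,0],[0,0,0]],[[0,0,0],[0,0,0]]])

```text
time_s: 9.43
eef_pos: [385.4, 373.1, -19.5]
ee_rot: [0.0, 1.0, 0.023, -0.0]
force: [-0.3, 0.0, -0.3]
grip_width: 0.914
```

Run:
```python
from h import *
go(386,373.5,0,2.6)
im=ctrl.capture('scene')
cv2.imwrite('pics/s5.png',cv2.resize(im[220:320,200:320][:,:,::-1],None,fx=5,fy=5,interpolation=cv2.INTER_CUBIC))
```

```text
at [385.4 373.1 -19.5] yaw 2.6 t 9.4 | turn z -0.0 then shift [  0.6  -0.3 -19.5] F [-0.3  0.  -0.3] w 78.0 q6 end 41.0
```

View pics/s5.png

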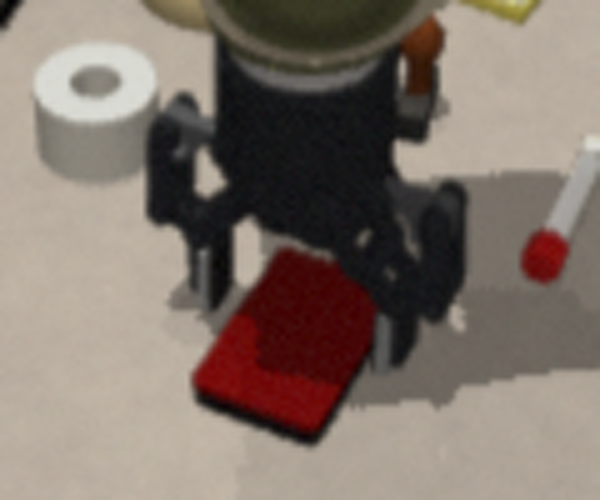

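The inner finger edges are now at about (205,308) and (375,370), which puts the tips about 20 mm up. The true tips therefore sit about 39 mm behind the reported TCP at this opening. I'll continue down to z about -29, then close.

Emit:
play_rows(motion=[[[0.2,0,2],[0,0,0]],[[0.2,0,2],[0,0,0]],[[0.2,0,1],[0,0,0]],[[0,0,1],[0,0,0]],[[0,0,1],[0,0,0]],[[0,0,1],[0,0,0]],[[0,0,1],[0,0,0]],[[0,0,0],[0,0,0]],[[0,0,0],[0,0,0]]])

```text
time_s: 10.23
eef_pos: [386.0, 373.2, -28.5]
ee_rot: [0.0, 1.0, 0.023, -0.0]
force: [-0.5, -0.3, 0.0]
grip_width: 0.91
```

Emit:
play_rows(motion=[[[0,0,0],[0,0,0]],[[0,0,0],[0,0,0]],[[0,0,0],[0,0,0]],[[0,0,0],[0,0,0]],[[0,0,0],[0,0,0]],[[0,0,0],[0,0,0]],[[0,0,0],[0,0,0]],[[0,0,0],[0,0,0]]], fingers=50, squeeze=40)

```text
time_s: 10.9
eef_pos: [386.2, 373.3, -28.2]
ee_rot: [-0.0, 1.0, 0.023, 0.0]
force: [-0.8, -0.0, 5.5]
grip_width: 0.715
```

Emit:
play_rows(motion=[[[0,0,-5],[0,0,0]],[[0,0,-10],[0,0,0]],[[0,0,-15],[0,0,0]],[[0,0,-15],[0,0,0]],[[0,0,-15],[0,0,0]],[[0,0,-15],[0,0,0]],[[0,0,-15],[0,0,0]],[[0,0,-10],[0,0,0]],[[0,0,-5],[0,0,0]],[[0,0,0],[0,0,0]],[[0,0,0],[0,0,0]]])

```text
time_s: 11.82
eef_pos: [385.9, 373.0, 76.2]
ee_rot: [0.0, 1.0, 0.023, -0.0]
force: [0.8, -0.0, -1.0]
grip_width: 0.716
```

Run:
```python
from h import *
go(609.5,-166.2,80,73.2)
```

```text
at [385.9 373.   76.2] yaw 2.6 t 11.8 | turn z -70.6 then shift [-451.6  369.9   -3.8] F [ 0.8 -0.  -1. ] w 61.2 q6 end -88.0
```

Emit:
play_rows(motion=[[[0,0,-1],[0,0,-3]],[[0,0,-1],[0,0,-5]],[[0,0,-1],[0,0,-5]],[[0,0,-1],[0,0,-5]],[[0,0,0],[0,0,-5]],[[0,0,0],[0,0,-5]],[[0,0,0],[0,0,-5]],[[0,0,0],[0,0,-5]],[[0,0,0],[0,0,-5]],[[0,0,0],[0,0,-5]],[[0,0,0],[0,0,-5]],[[0,0,0],[0,0,-5]],[[0,0,0],[0,0,-5]],[[0,0,0],[0,0,-5]],[[0,0,0],[0,0,-2.6]]])

```text
time_s: 13.07
eef_pos: [385.6, 372.9, 79.5]
ee_rot: [-0.0, 0.802, 0.598, -0.001]
force: [0.4, 0.4, -0.1]
grip_width: 0.713
```

Emit:
play_rows(motion=[[[-10,8,0],[0,0,0]],[[-20,16,0],[0,0,0]],[[-25,20,0],[0,0,0]],[[-25,20,0],[0,0,0]],[[-25,20,0],[0,0,0]],[[-25,20,0],[0,0,0]],[[-25,20,0],[0,0,0]],[[-25,20,0],[0,0,0]],[[-25,20,0],[0,0,0]],[[-25,20,0],[0,0,0]],[[-25,20,0],[0,0,0]],[[-25,20,0],[0,0,0]],[[-25,20,0],[0,0,0]],[[-25,20,0],[0,0,0]],[[-25,20,0],[0,0,0]],[[-25,20,0],[0,0,0]],[[-25,20,0],[0,0,0]],[[-20,16,0],[0,0,0]],[[-10,8,0],[0,0,0]],[[0,0,0],[0,0,0]]])

```text
time_s: 14.73
eef_pos: [593.1, -147.1, 79.5]
ee_rot: [-0.0, 0.804, 0.594, -0.0]
force: [0.2, 0.6, -0.2]
grip_width: 0.713
```

Run:
```python
from h import *
go(609.5,-166.2,20,73.2)
```

```text
at [ 593.1 -147.1   79.5] yaw 72.9 t 14.7 | turn z -0.3 then shift [-13.5  21.3  59.5] F [ 0.2  0.6 -0.2] w 60.9 q6 end -88.0
```

Emit:
play_rows(motion=[[[-4,6,5],[0,0,-0.3]],[[-5,8,10],[0,0,0]],[[-4.5,7.3,10],[0,0,0]],[[0,0,10],[0,0,0]],[[0,0,10],[0,0,0]],[[0,0,10],[0,0,0]],[[0,0,5],[0,0,0]],[[0,0,0],[0,0,0]],[[0,0,0],[0,0,0]],[[0,0,0],[0,0,0]]])

```text
time_s: 15.57
eef_pos: [610.2, -162.9, 21.2]
ee_rot: [0.0, 0.801, 0.598, 0.0]
force: [0.2, -0.2, -0.5]
grip_width: 0.714
```

Run:
```python
from h import *
go(609.5,-166.2,-14,73.2)
im=ctrl.capture('top')
cv2.imwrite('pics/t6.png',cv2.resize(im[120:220,270:412][:,:,::-1],None,fx=5,fy=5,interpolation=cv2.INTER_CUBIC))
```

```text
at [ 610.2 -162.9   21.2] yaw 73.5 t 15.6 | turn z 0.3 then shift [-3.4  0.3 35.2] F [ 0.2 -0.2 -0.5] w 61.0 q6 end -88.0
```

View pics/t6.png

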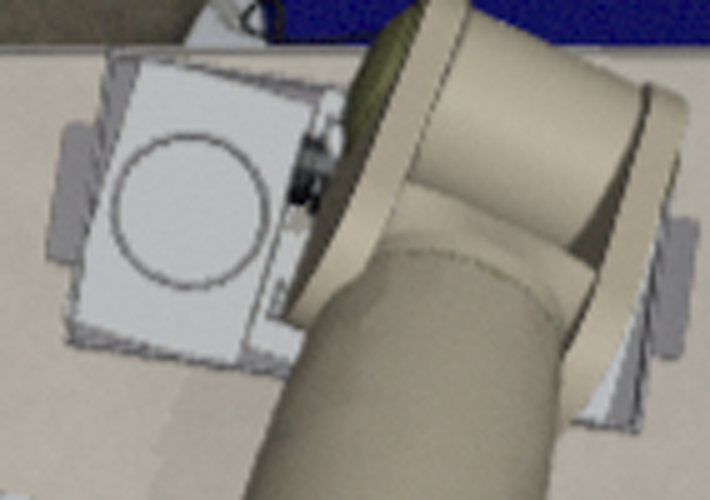

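The arm hides the bed, and only the ring at (190,210) shows. I'll lower by the measured figures, slowly at the end.

Emit:
play_rows(motion=[[[-1.7,0.2,5],[0,0,0.3]],[[-1.7,0,8],[0,0,0]],[[0,0,8],[0,0,0]],[[0,0,5],[0,0,0]],[[0,0,3],[0,0,0]],[[0,0,2],[0,0,0]],[[0,0,2],[0,0,0]],[[0,0,0],[0,0,0]],[[0,0,0],[0,0,0]]])

```text
time_s: 16.37
eef_pos: [609.2, -166.3, -12.3]
ee_rot: [0.0, 0.803, 0.596, 0.0]
force: [0.2, -0.8, -0.7]
grip_width: 0.715
```

Emit:
play_rows(motion=[[[0,0,0.7],[0,0,0]],[[0,0,0.7],[0,0,0]],[[0,0,0],[0,0,0]],[[0,0,0],[0,0,0]]])

```text
time_s: 16.7
eef_pos: [609.1, -166.2, -13.8]
ee_rot: [0.0, 0.803, 0.596, 0.0]
force: [-0.1, -0.9, -0.9]
grip_width: 0.714
```

Emit:
play_rows(motion=[[[0,0,0.7],[0,0,0]],[[0,0,0],[0,0,0]],[[0,0,0],[0,0,0]]])

```text
time_s: 16.95
eef_pos: [609.1, -166.2, -14.5]
ee_rot: [-0.0, 0.803, 0.596, -0.0]
force: [0.3, 0.3, -0.5]
grip_width: 0.712
```

Emit:
play_rows(motion=[[[0,0,0],[0,0,0]],[[0,0,0],[0,0,0]],[[0,0,0],[0,0,0]],[[0,0,0],[0,0,0]],[[0,0,0],[0,0,0]],[[0,0,0],[0,0,0]]], fingers=76)

```text
time_s: 17.45
eef_pos: [609.1, -166.2, -14.5]
ee_rot: [0.0, 0.803, 0.596, 0.0]
force: [0.0, -0.3, 0.3]
grip_width: 0.893
```

Emit:
play_rows(motion=[[[0,0,-4],[0,0,0]],[[0,0,-8],[0,0,0]],[[0,0,-15],[0,0,0]],[[0,0,-15],[0,0,0]],[[0,0,-20],[0,0,0]],[[0,0,-20],[0,0,0]],[[0,0,-10],[0,0,0]],[[0,0,-5],[0,0,0]],[[0,0,0],[0,0,0]],[[0,0,0],[0,0,0]]])

```text
time_s: 18.28
eef_pos: [608.8, -166.1, 81.8]
ee_rot: [-0.0, 0.803, 0.596, -0.0]
force: [-0.6, 0.6, -0.2]
grip_width: 0.887
```

Run:
```python
from h import *
go(540.8,295.3,80,38)
```

```text
at [ 608.8 -166.1   81.8] yaw 73.2 t 18.3 | turn z 35.2 then shift [ 230.5 -405.4    1.8] F [-0.6  0.6 -0.2] w 75.8 q6 end -9.0
```

Emit:
play_rows(motion=[[[11,-5,0],[0,0,0]],[[20,-9.5,0],[0,0,0]],[[24,-11.3,0],[0,0,0]],[[24,-11.3,0],[0,0,0]],[[24,-11.3,0],[0,0,0]],[[24,-11.3,0],[0,0,0]],[[24,-11.3,0],[0,0,0]],[[24,-11.3,0],[0,0,0]],[[24,-11.3,0],[0,0,0]],[[24,-11.3,0],[0,0,0]],[[24,-11.3,0],[0,0,0]],[[24,-11.3,0],[0,0,0]],[[24,-11.3,0],[0,0,0]],[[24,-11.3,0],[0,0,0]],[[24,-11.3,0],[0,0,0]],[[24,-11.3,0],[0,0,0]],[[24,-11.3,0],[0,0,0]],[[20,-9.5,0],[0,0,0]],[[11,-5,0],[0,0,0]],[[0,0,0],[0,0,0]]], fingers=85)

```text
time_s: 19.95
eef_pos: [539.8, 297.3, 81.6]
ee_rot: [-0.0, 0.802, 0.597, -0.001]
force: [-0.7, 0.1, -0.3]
grip_width: 0.996
```

Emit:
play_rows(motion=[[[0,0,0],[0,0,0]],[[0,0,0],[0,0,0]],[[0,0,0],[0,0,0]]])

```text
time_s: 20.2
eef_pos: [541.5, 294.0, 82.4]
ee_rot: [0.0, 0.803, 0.596, -0.0]
force: [-0.5, -0.2, 0.2]
grip_width: 0.992
```

Run:
```python
from h import *
go(540.8,295.3,-15,73.2)
im=ctrl.capture('top')
cv2.imwrite('pics/t7.png',cv2.resize(im[120:215,270:412][:,:,::-1],None,fx=5,fy=5,interpolation=cv2.INTER_CUBIC))
for n in('stamp_pad_c','roll_ring','marker_cradle','pad_bed','rubber_stamp_c'):
    for d in ctrl.spot_in('top',n)[:1]: uv=np.array(d['position'])*[512,384]; print(n,d['p'],ray('top',uv,{'stamp_pad_c':30,'rubber_stamp_c':31}.get(n,13)).round(1))
i=im.astype(int); m=(i[...,0]>90)&(i[...,1]<60)&(i[...,2]<70); m[:,:275]=0;m[:125]=0;m[210:]=0;m[:,400:]=0
ys,xs=np.nonzero(m); P=np.array([ray('top',(x,y),30)[:2] for x,y in zip(xs,ys)],np.float32); print(len(P),cv2.minAreaRect(P))
```

```text
at [541.5 294.   82.4] yaw 73.1 t 20.2 | turn z -0.1 then shift [ 1.1 -1.  97.4] F [-0.5 -0.2  0.2] w 84.7 q6 end -45.0
stamp_pad_c 0.68 [ 615.5 -165.    30. ]
roll_ring 0.76 [625.4 -69.3  13. ]
marker_cradle 0.66 [ 589.6 -267.3   13. ]
pad_bed 0.98 [ 624.  -140.5   13. ]
rubber_stamp_c 0.4 [413.6 194.4  31. ]
701 ((605.9308471679688, -166.65115356445312), (59.79637908935547, 92.07368469238281), 73.33931732177734)
```

View pics/t7.png

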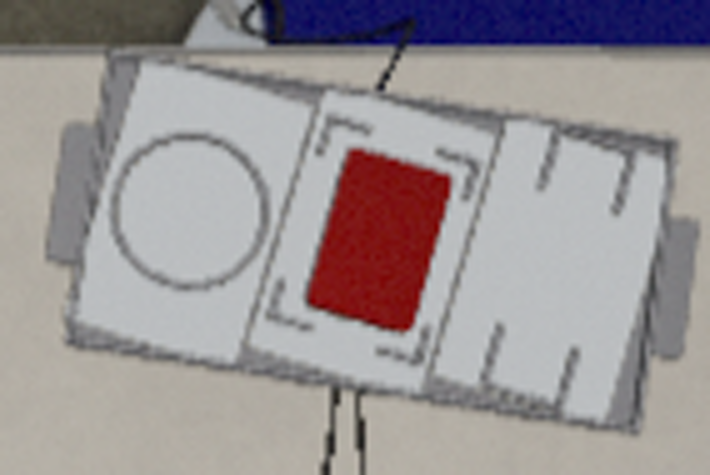

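The pad (center at about (380,240) in the crop) lies inside the four brackets; measured (606,−167), yaw 73°. I'll descend on the roll next.

Emit:
play_rows(motion=[[[0.6,-0.5,8],[0,0,0]],[[0.5,-0.5,15],[0,0,0]],[[0,0,18],[0,0,0]],[[0,0,18],[0,0,0]],[[0,0,15],[0,0,0]],[[0,0,10],[0,0,0]],[[0,0,6],[0,0,0]],[[0,0,4],[0,0,0]],[[0,0,2],[0,0,0]],[[0,0,0],[0,0,0]],[[0,0,0],[0,0,0]],[[0,0,0],[0,0,0]]])

```text
time_s: 21.5
eef_pos: [540.9, 296.6, -12.8]
ee_rot: [0.0, 0.803, 0.596, 0.001]
force: [1.2, 0.7, 0.7]
grip_width: 0.993
```

Emit:
play_rows(motion=[[[0,0,0],[0,0,0]],[[0,0,0],[0,0,0]],[[0,0,0],[0,0,0]],[[0,0,0],[0,0,0]],[[0,0,0],[0,0,0]],[[0,0,0],[0,0,0]],[[0,0,0],[0,0,0]],[[0,0,0],[0,0,0]],[[0,0,0],[0,0,0]]], fingers=50, squeeze=40)

```text
time_s: 22.25
eef_pos: [541.0, 296.6, -12.8]
ee_rot: [0.0, 0.803, 0.596, 0.001]
force: [-1.3, -1.0, 5.8]
grip_width: 0.694
```

Emit:
play_rows(motion=[[[0,0,-5],[0,0,0]],[[0,0,-10],[0,0,0]],[[0,0,-15],[0,0,0]],[[0,0,-15],[0,0,0]],[[0,0,-15],[0,0,0]],[[0,0,-15],[0,0,0]],[[0,0,-10],[0,0,0]],[[0,0,-5],[0,0,0]],[[0,0,0],[0,0,0]],[[0,0,0],[0,0,0]]])

```text
time_s: 23.08
eef_pos: [540.3, 296.4, 76.1]
ee_rot: [-0.0, 0.803, 0.596, -0.0]
force: [0.0, -0.8, -0.2]
grip_width: 0.691
```

Run:
```python
from h import *
go(624.6,-63.4,60,73.2)
```

```text
at [540.3 296.4  76.1] yaw 73.2 t 23.1 | turn z -0.0 then shift [-320.1  184.7   16.1] F [ 0.  -0.8 -0.2] w 59.0 q6 end -79.0
```

Emit:
play_rows(motion=[[[-8,4.7,0],[0,0,0]],[[-16,9,0],[0,0,0]],[[-22,13,0],[0,0,0]],[[-22,13,0],[0,0,0]],[[-22,13,0],[0,0,0]],[[-22,13,0],[0,0,0]],[[-22,13,0],[0,0,0]],[[-22,13,0],[0,0,0]],[[-22,13,0],[0,0,0]],[[-22,12,0],[0,0,0]],[[-22,12,0],[0,0,0]],[[-22,12,0],[0,0,0]],[[-22,12,0],[0,0,0]],[[-22,12,0],[0,0,0]],[[-16,10,0],[0,0,0]],[[-10,6,0],[0,0,0]],[[-6,5,0],[0,0,0]],[[0,0,0],[0,0,0]],[[0,0,0],[0,0,0]],[[0,0,0],[0,0,0]]])

```text
time_s: 24.75
eef_pos: [625.5, -62.5, 76.3]
ee_rot: [-0.0, 0.803, 0.597, -0.0]
force: [-0.3, 0.6, -1.3]
grip_width: 0.692
```

Run:
```python
from h import *
go(624.6,-63.4,2,73.2)
```

```text
at [625.5 -62.5  76.3] yaw 73.2 t 24.8 | turn z 0.0 then shift [-1.1 -0.6 74.3] F [-0.3  0.6 -1.3] w 59.1 q6 end -79.0
```

Emit:
play_rows(motion=[[[-1,-0.5,8],[0,0,0]],[[0,0,14],[0,0,0]],[[0,0,16],[0,0,0]],[[0,0,14],[0,0,0]],[[0,0,10],[0,0,0]],[[0,0,6],[0,0,0]],[[0,0,3],[0,0,0]],[[0,0,2],[0,0,0]],[[0,0,1],[0,0,0]],[[0,0,0],[0,0,0]],[[0,0,0],[0,0,0]],[[0,0,0],[0,0,0]]])

```text
time_s: 25.75
eef_pos: [625.2, -64.4, 3.0]
ee_rot: [0.0, 0.803, 0.596, 0.0]
force: [-0.2, 0.4, -0.8]
grip_width: 0.69
```

Emit:
play_rows(motion=[[[0,0,0.8],[0,0,0]],[[0,0,0.6],[0,0,0]],[[0,0,0],[0,0,0]],[[0,0,0],[0,0,0]]])

```text
time_s: 26.08
eef_pos: [624.9, -64.4, 1.1]
ee_rot: [-0.0, 0.803, 0.596, -0.0]
force: [1.5, 0.0, -0.1]
grip_width: 0.686
```

Emit:
play_rows(motion=[[[0,0,0],[0,0,0]],[[0,0,0],[0,0,0]],[[0,0,0],[0,0,0]],[[0,0,0],[0,0,0]],[[0,0,0],[0,0,0]],[[0,0,0],[0,0,0]]], fingers=76)

```text
time_s: 26.58
eef_pos: [625.0, -64.4, 1.1]
ee_rot: [0.0, 0.803, 0.596, -0.0]
force: [-1.0, -0.5, -0.1]
grip_width: 0.889
```

Emit:
play_rows(motion=[[[0,0,-4],[0,0,0]],[[0,0,-8],[0,0,0]],[[0,0,-15],[0,0,0]],[[0,0,-15],[0,0,0]],[[0,0,-20],[0,0,0]],[[0,0,-15],[0,0,0]],[[0,0,-8],[0,0,0]],[[0,0,0],[0,0,0]],[[0,0,0],[0,0,0]]])

```text
time_s: 27.33
eef_pos: [624.9, -64.3, 86.0]
ee_rot: [0.0, 0.803, 0.596, 0.0]
force: [0.1, -1.0, -0.8]
grip_width: 0.888
```

Run:
```python
from h import *
go(513.4,453.5,80,25.8)
```

```text
at [624.9 -64.3  86. ] yaw 73.2 t 27.3 | turn z 47.4 then shift [ 125.  -514.7    6. ] F [ 0.1 -1.  -0.8] w 75.9 q6 end 16.0
```

Emit:
play_rows(motion=[[[0,0,0],[0,0,4.4]],[[0,0,0],[0,0,6]],[[0,0,0],[0,0,6]],[[0,0,0],[0,0,6]],[[0,0,0],[0,0,6]],[[0,0,0],[0,0,6]],[[0,0,0],[0,0,6]],[[0,0,0],[0,0,5]],[[0,0,0],[0,0,2]]], fingers=50)

```text
time_s: 28.08
eef_pos: [624.3, -64.2, 84.6]
ee_rot: [-0.001, 0.975, 0.221, -0.001]
force: [0.2, 0.8, -0.5]
grip_width: 0.586
```

Emit:
play_rows(motion=[[[3,-12,0],[0,0,0]],[[6,-24,0],[0,0,0]],[[7,-29,0],[0,0,0]],[[7,-29,0],[0,0,0]],[[7,-29,0],[0,0,0]],[[7,-29,0],[0,0,0]],[[7,-29,0],[0,0,0]],[[7,-29,0],[0,0,0]],[[7,-29,0],[0,0,0]],[[7,-29,0],[0,0,0]],[[7,-29,0],[0,0,0]],[[7,-29,0],[0,0,0]],[[7,-29,0],[0,0,0]],[[7,-29,0],[0,0,0]],[[7,-29,0],[0,0,0]],[[7,-29,0],[0,0,0]],[[7,-29,0],[0,0,0]],[[7,-24,0],[0,0,0]],[[4,-16,0],[0,0,0]],[[0,0,0],[0,0,0]]])

```text
time_s: 29.75
eef_pos: [512.7, 453.4, 84.8]
ee_rot: [-0.0, 0.974, 0.226, -0.001]
force: [0.2, -0.4, -0.6]
grip_width: 0.587
```

Emit:
play_rows(motion=[[[0,0,0],[0,0,0]],[[0,0,0],[0,0,0]],[[0,0,0],[0,0,0]]])

```text
time_s: 30.0
eef_pos: [515.4, 449.2, 85.9]
ee_rot: [0.0, 0.975, 0.223, -0.0]
force: [0.2, -0.7, -0.3]
grip_width: 0.582
```

Run:
```python
from h import *
go(513.4,453.5,-20,25.8)
im=ctrl.capture('top'); i=im.astype(int)
cv2.imwrite('pics/t8.png',cv2.resize(im[120:215,270:412][:,:,::-1],None,fx=5,fy=5,interpolation=cv2.INTER_CUBIC))
im=ctrl.capture('scene')
cv2.imwrite('pics/s8.png',cv2.resize(im[190:330,120:300][:,:,::-1],None,fx=3.5,fy=3.5,interpolation=cv2.INTER_CUBIC))
```

```text
at [515.4 449.2  85.9] yaw 25.7 t 30.0 | turn z -0.1 then shift [ 1.000e-01 -4.700e+00  1.059e+02] F [ 0.2 -0.7 -0.3] w 49.7 q6 end 16.0
```

View pics/t8.png

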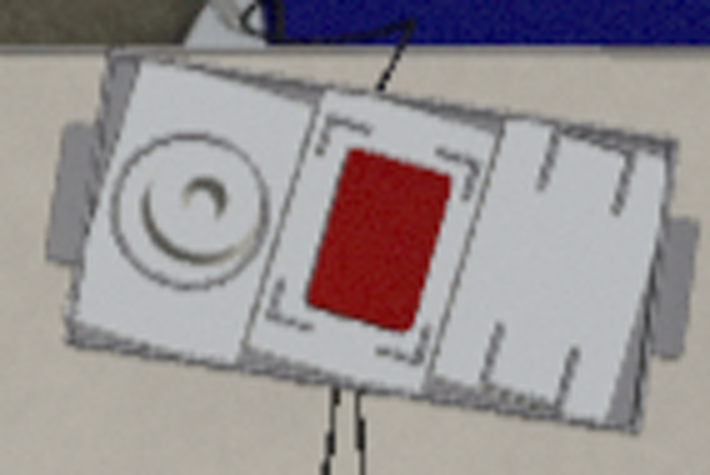

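View pics/s8.png

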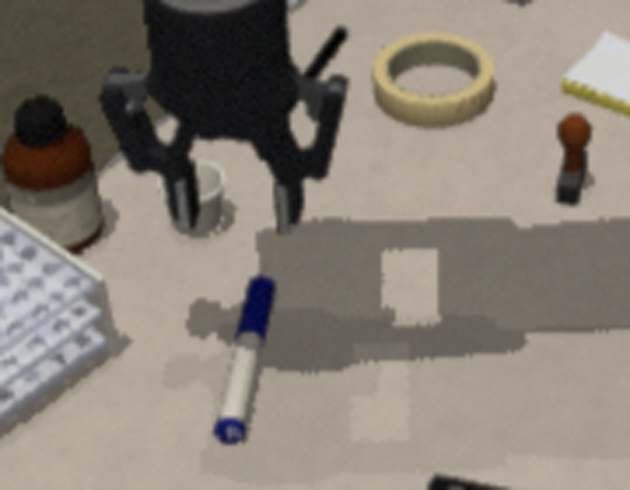

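The roll sits inside the ring at (205,205) and the pad lies in its bed. In the scene crop the marker runs (230,430) to (262,285), with the jaws above it straddling its line. I'll go down to TCP z = -22.

Emit:
play_rows(motion=[[[0,-2.3,8],[0,0,0]],[[0,-2.2,15],[0,0,0]],[[0,0,18],[0,0,0]],[[0,0,18],[0,0,0]],[[0,0,15],[0,0,0]],[[0,0,12],[0,0,0]],[[0,0,8],[0,0,0]],[[0,0,6],[0,0,0]],[[0,0,3],[0,0,0]],[[0,0,1],[0,0,0]],[[0,0,0],[0,0,0]],[[0,0,0],[0,0,0]]])

```text
time_s: 31.1
eef_pos: [513.6, 454.4, -17.2]
ee_rot: [-0.0, 0.975, 0.223, 0.001]
force: [-0.1, -0.8, 0.7]
grip_width: 0.586
```

Run:
```python
from h import *
go(513.4,453.5,-22,25.8)
```

```text
at [513.6 454.4 -17.2] yaw 25.8 t 31.1 | turn z -0.0 then shift [-0.6  0.7  4.8] F [-0.1 -0.8  0.7] w 50.1 q6 end 16.0
```

Emit:
play_rows(motion=[[[-0.5,0.7,2],[0,0,0]],[[0,0,2],[0,0,0]],[[0,0,1],[0,0,0]],[[0,0,0],[0,0,0]],[[0,0,0],[0,0,0]]])

```text
time_s: 31.52
eef_pos: [513.1, 453.4, -22.9]
ee_rot: [-0.0, 0.975, 0.223, -0.0]
force: [-0.3, -0.2, -0.7]
grip_width: 0.588
```

Emit:
play_rows(motion=[[[0,0,0],[0,0,0]],[[0,0,0],[0,0,0]],[[0,0,0],[0,0,0]],[[0,0,0],[0,0,0]],[[0,0,0],[0,0,0]],[[0,0,0],[0,0,0]],[[0,0,0],[0,0,0]],[[0,0,0],[0,0,0]],[[0,0,0],[0,0,0]],[[0,0,0],[0,0,0]]], fingers=8, squeeze=30)

```text
time_s: 32.35
eef_pos: [513.3, 453.4, -22.7]
ee_rot: [-0.0, 0.975, 0.223, 0.0]
force: [0.0, -0.4, 2.5]
grip_width: 0.203
```

Emit:
play_rows(motion=[[[0,0,-5],[0,0,0]],[[0,0,-10],[0,0,0]],[[0,0,-15],[0,0,0]],[[0,0,-15],[0,0,0]],[[0,0,-15],[0,0,0]],[[0,0,-15],[0,0,0]],[[0,0,-15],[0,0,0]],[[0,0,-10],[0,0,0]],[[0,0,-5],[0,0,0]],[[0,0,0],[0,0,0]],[[0,0,0],[0,0,0]]])

```text
time_s: 33.27
eef_pos: [512.9, 453.2, 81.6]
ee_rot: [0.0, 0.975, 0.223, -0.0]
force: [0.4, -0.9, -0.0]
grip_width: 0.201
```

Run:
```python
from h import *
go(591.9,-269.9,85,72.5)
```

```text
at [512.9 453.2  81.6] yaw 25.8 t 33.3 | turn z -46.7 then shift [-665.9  292.8   -3.4] F [ 0.4 -0.9 -0. ] w 17.2 q6 end -97.0
```

Emit:
play_rows(motion=[[[0,0,0],[0,0,-3.7]],[[0,0,0],[0,0,-6]],[[0,0,0],[0,0,-6]],[[0,0,0],[0,0,-6]],[[0,0,0],[0,0,-6]],[[0,0,0],[0,0,-6]],[[0,0,0],[0,0,-6]],[[0,0,0],[0,0,-5]],[[0,0,0],[0,0,-2]]])

```text
time_s: 34.02
eef_pos: [512.7, 453.0, 80.7]
ee_rot: [-0.0, 0.805, 0.593, -0.001]
force: [0.2, -0.2, -0.2]
grip_width: 0.205
```

Emit:
play_rows(motion=[[[-9,4,0],[0,0,0]],[[-18,8,0],[0,0,0]],[[-26,11.5,0],[0,0,0]],[[-26,11.5,0],[0,0,0]],[[-26,11.5,0],[0,0,0]],[[-26,11.5,0],[0,0,0]],[[-26,11.5,0],[0,0,0]],[[-26,11.5,0],[0,0,0]],[[-26,11.5,0],[0,0,0]],[[-26,11.5,0],[0,0,0]],[[-26,11.5,0],[0,0,0]],[[-26,11.5,0],[0,0,0]],[[-26,11.5,0],[0,0,0]],[[-26,11.5,0],[0,0,0]],[[-26,11.5,0],[0,0,0]],[[-26,11.5,0],[0,0,0]],[[-26,11.5,0],[0,0,0]],[[-26,11.5,0],[0,0,0]],[[-26,11.5,0],[0,0,0]],[[-26,11.5,0],[0,0,0]]])

```text
time_s: 35.68
eef_pos: [572.1, -86.4, 81.4]
ee_rot: [-0.001, 0.807, 0.59, -0.0]
force: [-0.2, -0.4, -0.8]
grip_width: 0.2
```

Emit:
play_rows(motion=[[[-25,11,0],[0,0,0]],[[-25,11,0],[0,0,0]],[[-25,11,0],[0,0,0]],[[-25,11,0],[0,0,0]],[[-25,11,0],[0,0,0]],[[-20,9,0],[0,0,0]],[[-12,5,0],[0,0,0]],[[-6,3,0],[0,0,0]],[[0,0,0],[0,0,0]],[[0,0,0],[0,0,0]],[[0,0,0],[0,0,0]]])

```text
time_s: 36.6
eef_pos: [592.6, -260.4, 82.0]
ee_rot: [-0.0, 0.806, 0.592, 0.0]
force: [-0.9, 0.3, 0.0]
grip_width: 0.199
```

Run:
```python
from h import *
go(591.9,-269.9,-8,72.5)
```

```text
at [ 592.6 -260.4   82. ] yaw 72.5 t 36.6 | turn z 0.0 then shift [-9.2  2.2 90. ] F [-0.9  0.3  0. ] w 17.0 q6 end -97.0
```

Emit:
play_rows(motion=[[[-4.2,1.1,6],[0,0,0]],[[-5,1.1,14],[0,0,0]],[[0,0,16],[0,0,0]],[[0,0,16],[0,0,0]],[[0,0,14],[0,0,0]],[[0,0,10],[0,0,0]],[[0,0,6],[0,0,0]],[[0,0,3],[0,0,0]],[[0,0,2],[0,0,0]],[[0,0,0],[0,0,0]],[[0,0,0],[0,0,0]],[[0,0,0],[0,0,0]]])

```text
time_s: 37.6
eef_pos: [592.2, -271.4, -4.2]
ee_rot: [0.001, 0.807, 0.591, 0.0]
force: [0.3, -0.7, -0.2]
grip_width: 0.202
```

Run:
```python
from h import *
go(591.9,-269.9,-8.8,72.5)
```

```text
at [ 592.2 -271.4   -4.2] yaw 72.5 t 37.6 | turn z -0.0 then shift [ 1.3 -0.8  4.6] F [ 0.3 -0.7 -0.2] w 17.2 q6 end -97.0
```

Emit:
play_rows(motion=[[[1.2,-0.8,1.5],[0,0,0]],[[0,0,1.5],[0,0,0]],[[0,0,1],[0,0,0]],[[0,0,0.5],[0,0,0]],[[0,0,0],[0,0,0]],[[0,0,0],[0,0,0]]])

```text
time_s: 38.1
eef_pos: [591.5, -269.8, -9.4]
ee_rot: [-0.0, 0.807, 0.591, -0.0]
force: [-0.3, 0.7, 0.1]
grip_width: 0.199
```

Emit:
play_rows(motion=[[[0,0,0],[0,0,0]],[[0,0,0],[0,0,0]],[[0,0,0],[0,0,0]],[[0,0,0],[0,0,0]],[[0,0,0],[0,0,0]],[[0,0,0],[0,0,0]]], fingers=36)

```text
time_s: 38.6
eef_pos: [591.5, -269.8, -9.4]
ee_rot: [0.0, 0.807, 0.591, 0.0]
force: [-0.6, 0.3, 0.1]
grip_width: 0.42
```

Emit:
play_rows(motion=[[[0,0,-4],[0,0,0]],[[0,0,-8],[0,0,0]],[[0,0,-15],[0,0,0]],[[0,0,-20],[0,0,0]],[[0,0,-20],[0,0,0]],[[0,0,-20],[0,0,0]],[[0,0,-10],[0,0,0]],[[0,0,-5],[0,0,0]],[[0,0,0],[0,0,0]],[[0,0,0],[0,0,0]]])

```text
time_s: 39.43
eef_pos: [591.2, -269.6, 91.8]
ee_rot: [-0.001, 0.807, 0.591, -0.0]
force: [0.5, -0.2, -0.4]
grip_width: 0.423
```

Run:
```python
from h import *
go(412,198.7,95,12.4)
```

```text
at [ 591.2 -269.6   91.8] yaw 72.5 t 39.4 | turn z 60.1 then shift [ -74.5 -495.8   -3.2] F [ 0.5 -0.2 -0.4] w 36.1 q6 end 13.0
```

Emit:
play_rows(motion=[[[0,0,0],[0,0,4]],[[0,0,0],[0,0,6]],[[0,0,0],[0,0,6]],[[0,0,0],[0,0,6]],[[0,0,0],[0,0,6]],[[0,0,0],[0,0,6]],[[0,0,0],[0,0,6]],[[0,0,0],[0,0,6]],[[0,0,0],[0,0,6]],[[0,0,0],[0,0,5]],[[0,0,0],[0,0,3.1]],[[0,0,0],[0,0,0]]], fingers=60)

```text
time_s: 40.43
eef_pos: [591.0, -269.4, 91.1]
ee_rot: [-0.001, 0.994, 0.107, -0.001]
force: [0.3, 0.5, -0.2]
grip_width: 0.702
```

Emit:
play_rows(motion=[[[-2,-12,0],[0,0,0]],[[-3.5,-23,0],[0,0,0]],[[-4.3,-29,0],[0,0,0]],[[-4.3,-29,0],[0,0,0]],[[-4.3,-29,0],[0,0,0]],[[-4.3,-29,0],[0,0,0]],[[-4.3,-29,0],[0,0,0]],[[-4.3,-29,0],[0,0,0]],[[-4.3,-29,0],[0,0,0]],[[-4.3,-29,0],[0,0,0]],[[-4.3,-29,0],[0,0,0]],[[-4.3,-29,0],[0,0,0]],[[-4.3,-29,0],[0,0,0]],[[-4.3,-29,0],[0,0,0]],[[-4.3,-29,0],[0,0,0]],[[-4.3,-29,0],[0,0,0]],[[-4.3,-25,0],[0,0,0]],[[-3,-18,0],[0,0,0]],[[-1.5,-10,0],[0,0,0]],[[0,0,0],[0,0,0]]])

```text
time_s: 42.1
eef_pos: [412.0, 197.8, 92.2]
ee_rot: [-0.0, 0.994, 0.11, -0.0]
force: [-0.7, 0.3, 0.0]
grip_width: 0.703
```

Emit:
play_rows(motion=[[[0,0,0],[0,0,0]],[[0,0,0],[0,0,0]],[[0,0,0],[0,0,0]]])

```text
time_s: 42.35
eef_pos: [413.3, 195.9, 92.5]
ee_rot: [0.0, 0.994, 0.107, -0.0]
force: [0.7, 0.3, 0.4]
grip_width: 0.701
```

Run:
```python
from h import *
go(412,198.7,10,12.4)
im=ctrl.capture('top'); A=cv2.resize(im[120:215,270:412][:,:,::-1],None,fx=5,fy=5,interpolation=cv2.INTER_CUBIC)[:, :560]
im=ctrl.capture('scene'); B=cv2.resize(im[150:280,225:345][:,:,::-1],None,fx=4.5,fy=4.5,interpolation=cv2.INTER_CUBIC)
h=max(len(A),len(B)); A=cv2.resize(im[0:1,0:1],(1,1)) if 0 else A
top=ctrl.capture('top'); A=cv2.resize(top[125:215,275:412][:,:,::-1],(420,276),interpolation=cv2.INTER_CUBIC); B=cv2.resize(B,(370,400))
C=np.zeros((400,800,3),np.uint8); C[:276,:420]=A; C[:,425:795]=B; cv2.imwrite('pics/m9.png',C)
uv=proj('scene',ctrl.sense()['eef_pos']+[0,0,26]); print('tip pred in B',(uv-[225,150])*[370/120,400/130]+[425,0])
# stamp handle from scene
i=im.astype(int); m=(i[...,0]>i[...,1]+35)&(i[...,2]<60); m[:200]=0;m[270:]=0;m[:,:260]=0;m[:,310:]=0
ys,xs=np.nonzero(m); print('brown px',len(xs),xs.mean() if len(xs) else 0,ys.mean() if len(xs) else 0, [ray('scene',(xs.mean(),ys.mean()),z)[:2].round(1) for z in(38,42,46)] if len(xs) else 0)
```

```text
at [413.3 195.9  92.5] yaw 12.3 t 42.4 | turn z -0.1 then shift [-0.6 -3.1 82.5] F [0.7 0.3 0.4] w 59.9 q6 end 13.0
tip pred in B [611.42627392 167.17431688]
brown px 29 293.3103448275862 244.51724137931035 [array([369.7, 233.9]), array([368. , 238.2]), array([366.3, 242.6])]
```

View pics/m9.png

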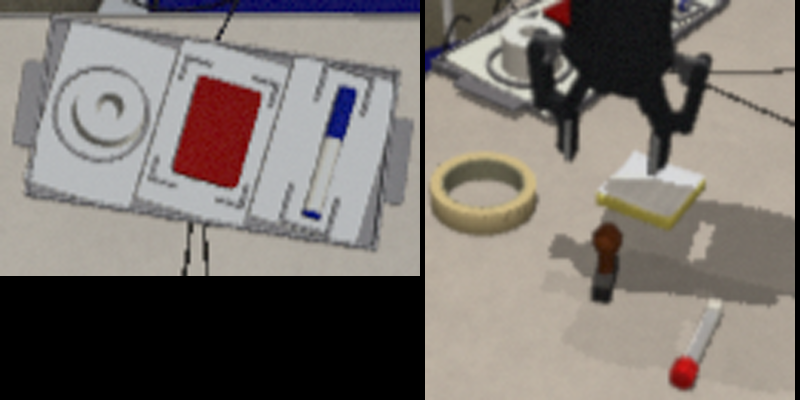

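The top panel shows the marker in its cradle at (330,155). In the scene panel the stamp's ball is at (607,240) and its block at (602,292), with the jaws above it. I'll check the ball position by ray before descending.

Run:
```python
from h import *
B=lambda u,v:((u-425)*120/370+225,v*130/400+150)
print('ball z50',ray('scene',B(607,240),50).round(1),'z47',ray('scene',B(607,240),47).round(1),'block top-near z12',ray('scene',B(602,288),12).round(1))
top=ctrl.capture('top').astype(int); m=(top[...,0]>top[...,2]+50)&(top[...,0]<200); m[:225]=0;m[250:]=0;m[:,:200]=0;m[:,:]&=np.arange(512)[None]<232
ys,xs=np.nonzero(m); print(len(xs),xs.mean() if len(xs) else '',ys.mean() if len(xs) else '', ray('top',(xs.mean(),ys.mean()),50).round(1) if len(xs) else '')
```

```text
ball z50 [410.9 201.2  50. ] z47 [412.5 197.8  47. ] block top-near z12 [406.4 216.   12. ]
0
```

Both cameras agree on the ball at about (412, 199).

Emit:
play_rows(motion=[[[-0.6,-1.6,6],[0,0,0]],[[0,-1.5,14],[0,0,0]],[[0,0,16],[0,0,0]],[[0,0,16],[0,0,0]],[[0,0,12],[0,0,0]],[[0,0,8],[0,0,0]],[[0,0,5],[0,0,0]],[[0,0,3],[0,0,0]],[[0,0,2],[0,0,0]],[[0,0,0],[0,0,0]],[[0,0,0],[0,0,0]],[[0,0,0],[0,0,0]]])

```text
time_s: 43.55
eef_pos: [411.9, 199.7, 11.0]
ee_rot: [-0.0, 0.994, 0.108, 0.0]
force: [0.6, 0.2, 0.2]
grip_width: 0.703
```

Run:
```python
from h import *
go(412,199,7,12.4)
```

```text
at [411.9 199.7  11. ] yaw 12.4 t 43.5 | turn z -0.0 then shift [-0.   0.7  4. ] F [0.6 0.2 0.2] w 60.1 q6 end 13.0
```

Emit:
play_rows(motion=[[[0,0.5,2],[0,0,0]],[[0,0,2],[0,0,0]],[[0,0,0],[0,0,0]],[[0,0,0],[0,0,0]]], fingers=40)

```text
time_s: 43.88
eef_pos: [411.6, 199.1, 6.5]
ee_rot: [0.0, 0.994, 0.108, -0.0]
force: [0.7, 0.8, -0.1]
grip_width: 0.471
```

Emit:
play_rows(motion=[[[0,0,0],[0,0,0]],[[0,0,0],[0,0,0]],[[0,0,0],[0,0,0]],[[0,0,0],[0,0,0]],[[0,0,0],[0,0,0]],[[0,0,0],[0,0,0]],[[0,0,0],[0,0,0]],[[0,0,0],[0,0,0]],[[0,0,0],[0,0,0]],[[0,0,0],[0,0,0]]], fingers=5, squeeze=40)

```text
time_s: 44.72
eef_pos: [411.8, 199.2, 6.7]
ee_rot: [-0.0, 0.994, 0.108, 0.0]
force: [0.0, -0.6, 5.4]
grip_width: 0.284
```

Emit:
play_rows(motion=[[[0,0,-3],[0,0,0]],[[0,0,-6],[0,0,0]],[[0,0,-10],[0,0,0]],[[0,0,-14],[0,0,0]],[[0,0,-14],[0,0,0]],[[0,0,-14],[0,0,0]],[[0,0,-14],[0,0,0]],[[0,0,-10],[0,0,0]],[[0,0,-5],[0,0,0]],[[0,0,0],[0,0,0]],[[0,0,0],[0,0,0]]])

```text
time_s: 45.63
eef_pos: [411.5, 199.1, 96.4]
ee_rot: [0.0, 0.994, 0.108, -0.0]
force: [0.6, -0.3, 0.1]
grip_width: 0.281
```

Run:
```python
from h import *
go(607.5,-166.5,95,-16.8)
go(607.5,-166.5,95,73.3)
im=ctrl.capture('scene'); cv2.imwrite('pics/s10.png',cv2.resize(im[130:280,215:355][:,:,::-1],None,fx=4,fy=4,interpolation=cv2.INTER_CUBIC))
```

```text
at [411.5 199.1  96.4] yaw 12.4 t 45.6 | turn z 29.2 then shift [293.3 293.3   1.4] F [ 0.6 -0.3  0.1] w 24.0 q6 end 1.0
at [411.5 199.1  96.4] yaw 12.4 t 45.6 | turn z -60.9 then shift [-293.9  292.8    1.4] F [ 0.6 -0.3  0.1] w 24.0 q6 end -89.0
```

View pics/s10.png

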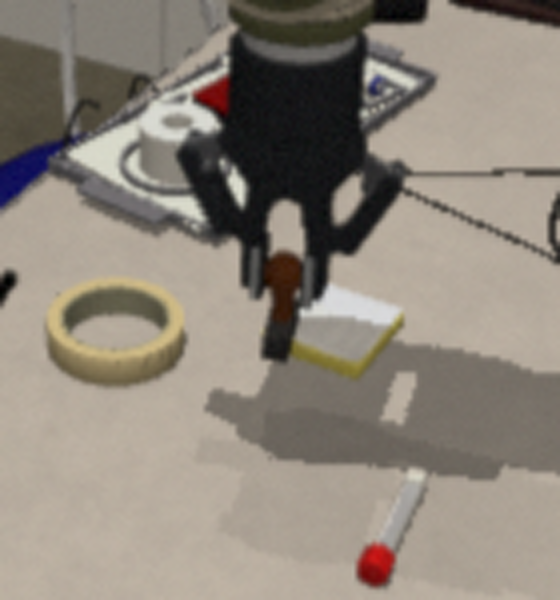

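The stamp hangs upright between the jaws, with its ball at (285,272) and block at (280,335), and the opening is 24 mm. I'll turn it so its length follows the pad's.

Emit:
play_rows(motion=[[[0,0,0],[0,0,-2.9]],[[0,0,0],[0,0,-4]],[[0,0,0],[0,0,-5]],[[0,0,0],[0,0,-5]],[[0,0,0],[0,0,-5]],[[0,0,0],[0,0,-5]],[[0,0,0],[0,0,-5]],[[0,0,0],[0,0,-5]],[[0,0,0],[0,0,-5]],[[0,0,0],[0,0,-5]],[[0,0,0],[0,0,-5]],[[0,0,0],[0,0,-4]],[[0,0,0],[0,0,-3]],[[0,0,0],[0,0,-2]],[[0,0,0],[0,0,0]]])

```text
time_s: 46.93
eef_pos: [411.3, 199.1, 95.9]
ee_rot: [-0.0, 0.802, 0.597, -0.001]
force: [-0.0, -0.3, -0.2]
grip_width: 0.277
```

Emit:
play_rows(motion=[[[-5,5,0],[0,0,0]],[[-10,10,0],[0,0,0]],[[-15,15,0],[0,0,0]],[[-18,18,0],[0,0,0]],[[-18,18,0],[0,0,0]],[[-18,18,0],[0,0,0]],[[-18,18,0],[0,0,0]],[[-18,18,0],[0,0,0]],[[-18,18,0],[0,0,0]],[[-18,18,0],[0,0,0]],[[-18,18,0],[0,0,0]],[[-18,18,0],[0,0,0]],[[-18,18,0],[0,0,0]],[[-18,18,0],[0,0,0]],[[-18,18,0],[0,0,0]],[[-18,18,0],[0,0,0]],[[-15,15,0],[0,0,0]],[[-10,10,0],[0,0,0]],[[-5,5,0],[0,0,0]],[[0,0,0],[0,0,0]]])

```text
time_s: 48.6
eef_pos: [608.6, -168.4, 95.9]
ee_rot: [-0.0, 0.803, 0.596, -0.0]
force: [-0.0, 0.6, -1.3]
grip_width: 0.282
```

Emit:
play_rows(motion=[[[0,0,0],[0,0,0]],[[0,0,0],[0,0,0]],[[0,0,0],[0,0,0]]])

```text
time_s: 48.85
eef_pos: [608.4, -166.1, 96.7]
ee_rot: [-0.0, 0.802, 0.597, -0.0]
force: [-0.0, -0.2, -1.1]
grip_width: 0.28
```

Run:
```python
from h import *
go(607.5,-166.5,42,73.3)
```

```text
at [ 608.4 -166.1   96.7] yaw 73.3 t 48.9 | turn z 0.0 then shift [-0.6 -0.8 54.7] F [-0.  -0.2 -1.1] w 23.9 q6 end -89.0
```

Emit:
play_rows(motion=[[[-0.6,-0.8,5],[0,0,0]],[[0,0,10],[0,0,0]],[[0,0,13],[0,0,0]],[[0,0,12],[0,0,0]],[[0,0,8],[0,0,0]],[[0,0,4],[0,0,0]],[[0,0,2],[0,0,0]],[[0,0,0],[0,0,0]],[[0,0,0],[0,0,0]],[[0,0,0],[0,0,0]]])

```text
time_s: 49.68
eef_pos: [608.1, -167.5, 43.2]
ee_rot: [0.0, 0.802, 0.597, 0.0]
force: [-0.5, -0.3, -1.7]
grip_width: 0.281
```

Emit:
play_rows(motion=[[[0,0,1],[0,0,0]],[[0,0,1],[0,0,0]],[[0,0,1],[0,0,0]],[[0,0,0],[0,0,0]],[[0,0,0],[0,0,0]]])

```text
time_s: 50.1
eef_pos: [607.7, -167.3, 39.5]
ee_rot: [-0.0, 0.802, 0.597, -0.0]
force: [-0.1, 0.3, -1.1]
grip_width: 0.287
```

Run:
```python
from h import *
go(607.5,-166.5,37,73.3)
```

```text
at [ 607.7 -167.3   39.5] yaw 73.3 t 50.1 | turn z -0.0 then shift [ 0.7 -0.4  2.5] F [-0.1  0.3 -1.1] w 24.5 q6 end -89.0
```

Now small steps down until contact.

Emit:
play_rows(motion=[[[0.5,-0.3,0.7],[0,0,0]],[[0,0,0.7],[0,0,0]],[[0,0,0.5],[0,0,0]],[[0,0,0],[0,0,0]],[[0,0,0],[0,0,0]]])

```text
time_s: 50.52
eef_pos: [607.6, -166.7, 37.7]
ee_rot: [-0.0, 0.802, 0.597, -0.0]
force: [0.7, -0.4, -0.8]
grip_width: 0.279
```

Emit:
play_rows(motion=[[[0,0,0.5],[0,0,0]],[[0,0,0],[0,0,0]],[[0,0,0],[0,0,0]]])

```text
time_s: 50.77
eef_pos: [607.6, -166.8, 37.2]
ee_rot: [-0.0, 0.802, 0.597, -0.0]
force: [-0.1, -0.4, 0.2]
grip_width: 0.279
```

Emit:
play_rows(motion=[[[0,0,0.5],[0,0,0]],[[0,0,0],[0,0,0]],[[0,0,0],[0,0,0]]])

```text
time_s: 51.02
eef_pos: [607.7, -166.8, 36.8]
ee_rot: [0.0, 0.802, 0.597, 0.0]
force: [0.5, 0.4, 1.1]
grip_width: 0.279
```

Emit:
play_rows(motion=[[[0,0,0.3],[0,0,0]],[[0,0,0],[0,0,0]],[[0,0,0],[0,0,0]]])

```text
time_s: 51.27
eef_pos: [607.7, -166.8, 36.8]
ee_rot: [0.0, 0.802, 0.597, 0.0]
force: [-1.0, 0.3, 3.4]
grip_width: 0.279
```

Contact is felt. I'll release gently.

Emit:
play_rows(motion=[[[0,0,0],[0,0,0]],[[0,0,0],[0,0,0]],[[0,0,0],[0,0,0]],[[0,0,0],[0,0,0]]], fingers=34, squeeze=20)

```text
time_s: 51.6
eef_pos: [607.5, -166.7, 36.1]
ee_rot: [-0.0, 0.802, 0.597, -0.0]
force: [0.3, 0.3, -0.2]
grip_width: 0.4
```

Emit:
play_rows(motion=[[[0,0,0],[0,0,0]],[[0,0,0],[0,0,0]],[[0,0,0],[0,0,0]],[[0,0,0],[0,0,0]],[[0,0,0],[0,0,0]]], fingers=60)

```text
time_s: 52.02
eef_pos: [607.6, -166.8, 36.4]
ee_rot: [0.0, 0.802, 0.597, 0.0]
force: [-0.9, 0.6, -0.2]
grip_width: 0.701
```

Emit:
play_rows(motion=[[[0,0,-3],[0,0,0]],[[0,0,-6],[0,0,0]],[[0,0,-12],[0,0,0]],[[0,0,-15],[0,0,0]],[[0,0,-15],[0,0,0]],[[0,0,-15],[0,0,0]],[[0,0,-15],[0,0,0]],[[0,0,-10],[0,0,0]],[[0,0,0],[0,0,0]]])

```text
time_s: 52.77
eef_pos: [608.7, -167.2, 130.6]
ee_rot: [0.002, 0.802, 0.597, 0.001]
force: [0.3, -0.1, 0.2]
grip_width: 0.703
```

Emit:
play_rows(motion=[[[8,0,0],[0,0,0]],[[16,0,0],[0,0,0]],[[22,0,0],[0,0,0]],[[22,0,0],[0,0,0]],[[22,0,0],[0,0,0]],[[22,0,0],[0,0,0]],[[22,0,0],[0,0,0]],[[22,0,0],[0,0,0]],[[22,0,0],[0,0,0]],[[22,0,0],[0,0,0]],[[22,0,0],[0,0,0]],[[22,0,0],[0,0,0]],[[16,0,0],[0,0,0]],[[10,0,0],[0,0,0]],[[5,0,0],[0,0,0]],[[0,0,0],[0,0,0]],[[0,0,0],[0,0,0]]])

```text
time_s: 54.18
eef_pos: [686.5, 96.1, 127.0]
ee_rot: [-0.0, 0.802, 0.597, -0.0]
force: [0.2, -0.3, 0.1]
grip_width: 0.701
```

Run:
```python
from h import *
go(412,198,100,73)
top=ctrl.capture('top'); A=cv2.resize(top[125:215,275:412][:,:,::-1],(580,381),interpolation=cv2.INTER_CUBIC)
sc=ctrl.capture('scene'); B=cv2.resize(sc[110:210,220:340][:,:,::-1],(220,183),interpolation=cv2.INTER_CUBIC); T=cv2.resize(sc[:,:,::-1],(220,165),interpolation=cv2.INTER_AREA)
C=np.zeros((381,800,3),np.uint8); C[:,:580]=A; C[:183,580:]=B; C[190:355,580:]=T; cv2.imwrite('pics/f11.png',C)
for n,z in dict(rubber_stamp_c=61,stamp_pad_c=30,label_roll_c=33,marker_c=23,tape_roll_c=12,sticky_pad_c=6,pen_c=6).items():
    for d in ctrl.spot_in('top',n)[:1]: print(n,round(d['p'],2),ray('top',np.array(d['position'])*[512,384],z).round())
```

```text
at [686.5  96.1 127. ] yaw 73.3 t 54.2 | turn z 0.3 then shift [  17.2 -292.3   27. ] F [ 0.2 -0.3  0.1] w 59.8 q6 end -47.0
rubber_stamp_c 0.55 [ 603. -170.   61.]
stamp_pad_c 0.93 [ 610. -159.   30.]
label_roll_c 0.82 [635. -76.  33.]
marker_c 0.5 [ 600. -268.   23.]
tape_roll_c 0.55 [569. 193.  12.]
sticky_pad_c 0.73 [ 623. -140.    6.]
pen_c 0.59 [644. 227.   6.]
```

View pics/f11.png

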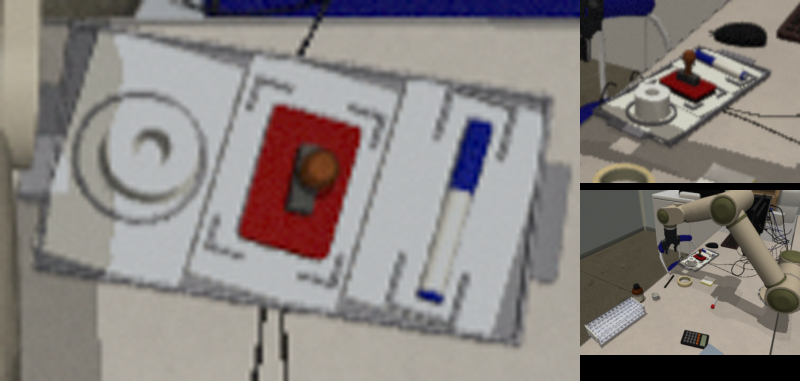

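All placed: in the top panel the stamp's block is at (300,180), mid-pad and upright, with the roll in the ring at (150,155) and the marker in the cradle at (460,210). The arm is clear of everything, so I'll hand in.

```bash
python3 -c "
from rig import ctrl
print(ctrl.finish_job())"
```

```text
the job is handed in; nothing more can be done
None
```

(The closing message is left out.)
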